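# Check the brake lever of the specimen trolley

### The job

Check the brake of the specimen trolley parked at the desk: with closed fingers, press the red lever in towards the push bar with the outside of the fingers until it comes to its stop, short of the bar, and keep it in for about two seconds without forcing it. Then let it come all the way back out and move clear. Do not grip the lever or touch the bar, leave the grey height lever alone, and leave the things on the desk where they are.

Things in the scene. Friction and masses are not known exactly. Their poses are not given: they have to be found in the camera images.
- brake_lever (a joint): RED brake lever: turn in rad about a vertical pivot. 0 = at rest, standing out from the bar; grows as the lever is pushed towards the bar (anticlockwise seen from above); hard stop at 0.38. The spring at the press point takes about 3 N to start and 7 N at the stop, and brings the lever back to 0 when let go.
- brake_press (a point): point on the red lever's outer face (the face away from the bar, towards the robot), half-way up, where to press: 85 mm from the pivot. It moves with the lever. Its axes turn with the lever: at joint value 0, x points level and square to the bar, into it, y along the bar to the pivot end, z up. The red blade is 12 mm thick, 22 mm tall and 128 mm long from the pivot to the rounded free end, level; at rest it leans out from the bar by 0.40 rad, at the stop by 0.02 rad.
- brake_pivot (a point): pivot axis of the red lever, at the lever's half height, in a black clamp on the bar; 30 mm from the bar's axis on the robot's side. Fixed to the bar; x points square into the bar, y along it, z up. The free end of the lever lies towards -y of it.
- height_lever (a joint): GREY height-release lever: turn in rad about a vertical pivot. 0 = at rest, standing out from the bar; grows as the lever is pushed towards the bar (anticlockwise seen from above); hard stop at 0.38. The spring at the press point takes about 3 N to start and 7 N at the stop, and brings the lever back to 0 when let go. Not to be used.
- height_press (a point): point on the grey lever's outer face (the face away from the bar, towards the robot), half-way up: 85 mm from the pivot. It moves with the lever. Its axes turn with the lever: at joint value 0, x points level and square to the bar, into it, y along the bar to the pivot end, z up. The grey blade is 12 mm thick, 22 mm tall and 128 mm long from the pivot to the rounded free end, level; at rest it leans out from the bar by 0.40 rad, at the stop by 0.02 rad.
- brake_clamp: black clamp that carries the red lever, 44 mm round the bar, fixed to it; origin on the bar's axis, 80 mm from the pivot along the bar towards the lever's free end; x square to the bar (away from the robot), y along the bar, z up
- handlebar: push bar of the trolley, steel, level, 28 mm thick and 460 mm long along y, fixed; origin at the middle of its axis, 145 to 195 mm above the desk; at both ends it runs on away from the robot (+x). When the red lever is at its stop about 11 mm of air is left between it and the bar, too little for a finger. The two levers stand on the robot's side of the bar at its height, side by side, either one on the left; under them is free air down to the desk things
- tube_rack: loose white rack of grey-capped sample tubes, 120 x 90 x 94 mm tall; origin at the centre of its underside
- basket: loose green plastic basket, 210 x 166 x 63 mm tall; origin at the centre of its underside
- scanner: loose barcode scanner on a white stand, foot 104 mm across, about 170 mm tall; origin at the centre of its underside
- mouse: loose black computer mouse, 105 x 60 x 26 mm tall; origin at the centre of its underside

How it is judged:
On the way, in this order (a step that is already met when the one before it is completed fails the run):
1. the red lever is pressed in to its stop (0.35 rad or more) by the fingers and kept there for a second (value of joint brake_lever above 0.35 rad and contact force between the fingers and brake_clamp above 2 N), for 1 s.
2. the red lever has come back out (value of joint brake_lever below 0.05 rad), for 0.2 s.
At the end, for the whole second after the job is handed in: after the press, both levers are back out at rest (below 0.05 rad), and tube rack, basket, scanner and mouse stand still within 20 mm of where they began (value of joint each of brake_lever, height_lever below 0.05 rad and distance of each of tube_rack, basket, scanner, mouse from where it was at the start of the episode below 0.02 m and linear speed of each of tube_rack, basket, scanner, mouse below 0.02 m/s); the robot touches nothing.
It fails at once if a thing on the desk (tube rack, basket, scanner or mouse) is moved more than 20 mm or lifted (distance of any of tube_rack, basket, scanner, mouse from where it was at the start of the episode above 0.02 m).
It fails at once if the robot touches the bar (more than 2 N) (contact force between the arm and handlebar above 2 N).
It fails at once if the fingers touch the bar (more than 2 N), as when the lever is gripped or squeezed against the bar (contact force between the fingers and handlebar above 2 N).
It fails at once if the grey lever is pushed in (more than 0.08 rad) (value of joint height_lever above 0.08 rad).
It fails at once if the red lever is forced (more than 40 N) (contact force between the fingers and brake_clamp above 40 N).
It also fails if it takes over 35 s, if anything falls off the work surface, if the arm or the gripper's body presses on something with over 40 N, if the wrist force passes 120 N, or if a joint passes its speed limit or range.

### The arm

A 7-joint arm with a two-finger parallel gripper is mounted at the origin on the work surface. World frame = base frame: x ahead of the robot, y to its left, z up, the work surface at z = 0. Lengths are in m, angles in rad, forces in N, time in s.
With the tool pointing down it reaches from about 0.4 to 0.85 m from the base axis. Payload 4.5 kg.
Tool frame: the origin (TCP) lies on the centre line of the jaws, within the pads' length; the fingertips stand r.tip_extent ahead of it and the grasp point (between the pads) is the TCP (r.tip_extent is the distance from the TCP to the fingertips, in m); z points along the fingers, y is the line along which they close (so a half turn about z gives the same grasp; the last joint's range is limited). The gripper opens to 88 mm and grips with 3 to 60 N. Pads are 18 mm wide; open, the fingers measure 123 mm over their backs; the gripper's body (75 mm by 187 mm) begins 45 mm behind the grasp point.
Start: joints at [-1.151, 0.689, -0.195, 1.565, 0.157, 0.902, -0.215], TCP at [0.235, 0.579, 0.258] pointing down, gripper open.
Joint ranges: [-3.01, 3.01], [-0.46, 2.08], [-1.47, 1.51], [0.13, 2.56], [-1, 4.14], [0.04, 2.09], [-2.66, 2.66]. Speed limits (rad/s): [2.57, 2.57, 3.14, 3.14, 3.14, 3.14, 3.14].

### API

Orientations are given as a unit quaternion [x, y, z, w].
In Python, from plant import sensors, vision, finish_job, r gives the robot as it stands. The module is installed in compiled form; this text tells all that it offers.
- The arm moves only by the tool step_arm, never from a script. Its argument "steps" is a list of rows, each a list of 2 entries, a list of its own where there are three numbers: the shift along the tool's x, y, z in cm, then the turn, a rotation vector about the tool's x, y, z in degrees. A call has 1 to 12 rows; each row shifts and turns the commanded pose from where the row before left it, along the tool's axes as they then stand; what a row does not reach is not made up. A row lasts 1/8 s, in which the tool goes at most 62.5 mm and 10.7 degrees, less where a joint would pass 70% of its speed; a pose out of reach is approached as far as the arm can. A call with a gripper value outside its range is refused whole. "claw" is the opening, from -1 (shut) to 1 (fully open), set as the call begins (left out, the last holds). The fingers move at their own pace and stop on an object; "grip_force" is the grip in N (left out, the last holds). Time passes only in rows, so rows that do not move let the fingers close. It gives the time, the measured TCP pose, the force, the opening and the grip force at its end, in the units of the state.
- sensors.get_state(): the state, without advancing time (a new reading comes with each control period).
- vision.snapshot(name): name is "side" or "top" or "wrist"; returns a dict with "img" (400x640x3 uint8, red, green, blue), "fx", "fy", "cx", "cy" (pixels), "position" and "rotation" of the camera in the world. Camera axes: x right, y down, z forward; pixel columns grow to the right and rows downward; lengths in m; the calibration is good to about 2 mm. The wrist camera is an equidistant fisheye: a pixel r from the principal point sees the ray r / f radians off the axis. A picture is of the moment at which its call begins. There is no depth.
- finish_job(): hands the job in; it is judged then, once.
The state is a dict: "clock": time; "q": joint angles; "qd": joint speeds; "joint_torque": joint torques, N m; "tool_pos": TCP position; "eef_rot": TCP orientation; "contact_force": force on the tool from outside, world axes, zero at the start; "moment": the same for the moment, N m; "opening": opening from 0.0 (shut) to 1.0 (fully open); "finger_force": force on a finger pad.
Only numpy, scipy, OpenCV 4.12 (cv2) and the standard library are available. Lean on these libraries where they do the work, as an engineer would, in place of code of your own. Each camera call takes 0.05 s, during which the arm holds its last target. There are 200 camera calls.

## Working session

There is one attempt and no reset: what is moved stays moved. The work goes in short steps, Python scripts to look and compute and a tool call to move; the robot and the scene stay as the last step left them, time stands still between calls to the robot, and variables do not carry over. Pictures are saved under pics/ and viewed, at most 10 in all, crops included, and the job is handed in when it is done.

Besides the shell and the picture viewer there is one more tool, called after "Call:" as a command line: name --argument value ..., lists and objects as JSON in quotes. step_arm: Moves the arm, as the interface text tells. Its arguments: {"type":"object","properties":{"steps":{"type":"array"},"claw":{"type":"number"},"grip_force":{"type":"number"}},"required":["steps"]}

```bash
mkdir -p pics; python3 - <<'E'
from plant import sensors, vision, r
import cv2,numpy as np,pickle
s=sensors.get_state();print(s,r.tip_extent)
d={}
for n in("side","top"):
    v=vision.snapshot(n);d[n]=v;cv2.imwrite(f"pics/{n}0.png",v["img"][:,:,::-1]);print(n,v["fx"],v["fy"],v["cx"],v["cy"],np.round(v["position"],4),np.round(v["rotation"],4).tolist())
pickle.dump(d,open("v0.pkl","wb"))
E
```

```text
{'clock': 0.0, 'q': array([-1.15120445,  0.68999265, -0.19451916,  1.56633653,  0.15730723,
        0.90248048, -0.21511985]), 'qd': array([-0.00035296,  0.00062508, -0.00090211,  0.00266756, -0.00129105,
        0.00156095,  0.00074354]), 'joint_torque': array([ 7.65734535e-05, -5.27565050e+01, -1.26675267e+00, -1.53426987e+01,
       -5.26315137e-02,  6.61448896e-03,  1.69684099e-04]), 'tool_pos': array([0.23500239, 0.57849863, 0.25690672]), 'eef_rot': array([ 1.91666461e-01,  9.81459696e-01, -9.05480839e-04, -1.10041544e-04]), 'contact_force': array([ 0.21964677,  0.69433139, -0.68147859]), 'moment': array([ 0.01345032,  0.00344278, -0.02262515]), 'finger_force': 0.0, 'opening': 1.0017856757507047} 0.019
side 393.87152094671046 393.87152094671046 321.2857375266274 193.82106630513655 [ 0.4516 -0.7945  0.6947] [0.8866, -0.0118, 0.0165, -0.4622]
top 473.6612477276011 473.6612477276011 315.7293589548178 200.14823680031802 [ 0.2223 -0.0364  1.4677] [0.7132, -0.6941, 0.071, -0.0673]
```

View pics/side0.png

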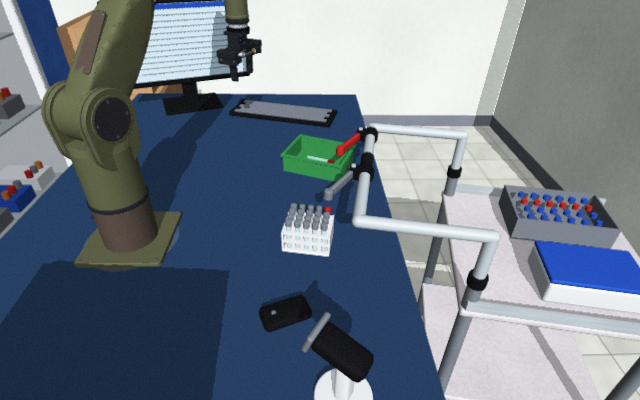

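View pics/top0.png

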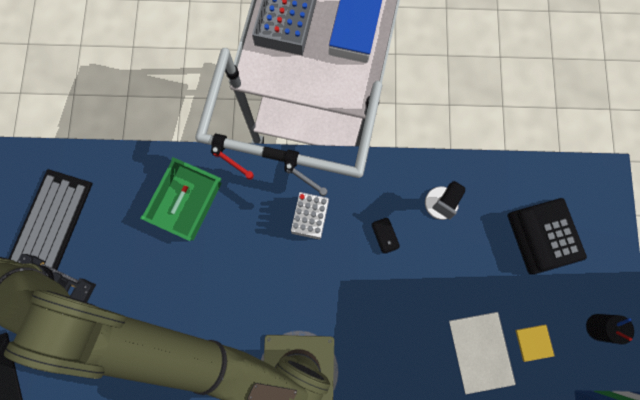

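The side and top views show the red lever at the left (+y) of the bar, at top (218,148)→(250,175). The basket is below left and the grey lever is to its right, at top (290,163)→(323,190). I'll enlarge both.

```bash
python3 - <<'E'
import cv2
a=cv2.imread("pics/top0.png")[125:205,190:350];cv2.imwrite("pics/t1.png",cv2.resize(a,None,fx=5,fy=5,interpolation=cv2.INTER_CUBIC))
a=cv2.imread("pics/side0.png")[110:230,305:425];cv2.imwrite("pics/s1.png",cv2.resize(a,None,fx=5,fy=5,interpolation=cv2.INTER_CUBIC))
E
```

```text
(no output)
```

View pics/t1.png

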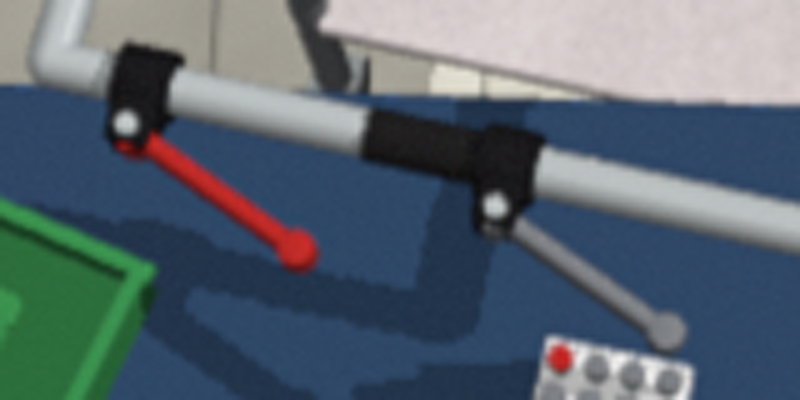

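View pics/s1.png

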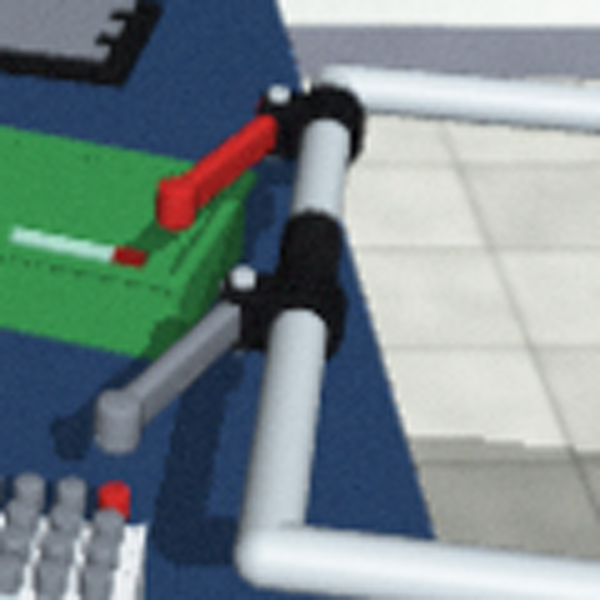

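Top crop: red bolt at (215.4,149.6), red knob (249.4,175), grey bolt (289.2,166.2) and grey knob (323.4,191.4). Side crop: red knob top (340.4,147.4), bottom (340.4,155), red bolt (361,129), grey bolt (353.6,165.6). The bar centreline in the top view runs through (225,142.8) and (350,170).

```bash
cat > h.py <<'E'
import numpy as np,pickle
from scipy.spatial.transform import Rotation as R
d=pickle.load(open("v0.pkl","rb"))
def ray(n,p):
    v=d[n];q=v["rotation"];M=R.from_quat(q).as_matrix()
    x=M@np.array([(p[0]-v["cx"])/v["fx"],(p[1]-v["cy"])/v["fy"],1]);return np.array(v["position"]),x/np.linalg.norm(x)
def tri(pt,ps):
    a,u=ray("top",pt);b,w=ray("side",ps)
    s=np.linalg.lstsq(np.c_[u,-w],b-a,rcond=None)[0]
    p,q=a+s[0]*u,b+s[1]*w;return (p+q)/2,np.linalg.norm(p-q)
def atz(n,p,z):
    a,u=ray(n,p);return a+u*(z-a[2])/u[2]
E
python3 - <<'E'
from h import *
np.set_printoptions(precision=4,suppress=True)
print("knobtop",*tri((249.4,175),(340.4,147.4)))
print("rbolt",*tri((215.4,149.6),(361,129)))
print("gbolt",*tri((289.2,166.2),(353.6,165.6)))
print("gknobtop",*tri((323.4,191.4),(328.6,191)))
for z in(.15,.17,.19):
    A,B=atz("top",(225,142.8),z),atz("top",(350,170),z)
    P,K,G=[atz("top",p,z+.015) for p in((215.4,149.6),(249.4,175),(289.2,166.2))]
    e=(A-B)/np.linalg.norm(A-B);n=np.array([e[1],-e[0],0])
    print(z,A,B,"yaw",np.degrees(np.arctan2(-e[0],e[1])),"piv dist",(A-P)@n,"lever len",np.linalg.norm((P-K)[:2]),"lean",np.arcsin((P-K)@n/np.linalg.norm(P-K)),"P",P,"K",K)
E
```

```text
knobtop [0.5444 0.1464 0.1892] 0.004504897233571983
rbolt [0.6119 0.2438 0.1972] 0.0031749941533023222
gbolt [0.5692 0.0363 0.1981] 0.002285426242670379
gknobtop [ 0.5027 -0.0603  0.189 ] 0.002751220226672696
0.15 [0.646  0.2277 0.15  ] [ 0.5749 -0.1361  0.15  ] yaw -11.064261133620423 piv dist 0.029852706441886576 lever len 0.1241014529541015 lean 0.42570298427926845 P [0.6201 0.2508 0.165 ] K [0.5481 0.1497 0.165 ]
0.17 [0.6396 0.2237 0.17  ] [ 0.5695 -0.1345  0.17  ] yaw -11.064261133620423 piv dist 0.029458200193343304 lever len 0.12219612313914732 lean 0.4257029842792685 P [0.614  0.2464 0.185 ] K [0.5431 0.1469 0.185 ]
0.19 [0.6331 0.2197 0.19  ] [ 0.5642 -0.133   0.19  ] yaw -11.064261133620422 piv dist 0.029063693944800136 lever len 0.12029079332419314 lean 0.4257029842792678 P [0.6079 0.242  0.205 ] K [0.5381 0.144  0.205 ]
```

Bar yaw comes out at -11°, with the pivot near (0.613, 0.245) and lever mid height about 0.178. I'll press with the flat side of the shut fingers (tool -x), which already nearly faces the bar.

Call:
step_arm --steps '[[[-1.5, -1, 0], [0, 0, 0]], [[-3, -2, 0], [0, 0, 0]], [[-3.6, -2.3, 0], [0, 0, 0]], [[-3.6, -2.3, 0], [0, 0, 0]], [[-3.6, -2.3, 0], [0, 0, 0]], [[-3.6, -2.3, 0], [0, 0, 0]], [[-3.6, -2.3, 0], [0, 0, 0]], [[-3.6, -2.3, 0], [0, 0, 0]], [[-3.6, -2.3, 0], [0, 0, 0]], [[-3.6, -2.3, 0], [0, 0, 0]], [[-3.6, -2.3, 0], [0, 0, -5]], [[-2.5, -2, 0], [0, 0, -5]]]' --claw -1 --grip_force 30

```text
clock: 1.6
tool_pos: [0.5067, 0.1905, 0.2576]
eef_rot: [0.105, 0.994, -0.001, 0.0]
contact_force: [-0.0, 0.3, 0.1]
opening: 0.005
finger_force: 0.0
```

Call:
step_arm --steps '[[[0, 0, 1.5], [0, 0, 0]], [[0, 0, 2], [0, 0, 0]], [[0, 0, 2], [0, 0, 0]], [[0, 0, 1.5], [0, 0, 0]], [[0, 0, 0.8], [0, 0, 0]], [[0, 0, 0], [0, 0, 0]]]'

```text
clock: 2.35
tool_pos: [0.5055, 0.1943, 0.1793]
eef_rot: [0.105, 0.994, -0.0, -0.0]
contact_force: [-0.4, 0.3, 0.1]
opening: 0.006
finger_force: 0.0
```

```bash
python3 - <<'E'
from plant import sensors, vision
import cv2,numpy as np
print(sensors.get_state()["contact_force"])
a=vision.snapshot("side")["img"][90:210,275:395,::-1];b=vision.snapshot("top")["img"][115:215,180:300,::-1]
a=cv2.resize(a,(400,400),interpolation=3);b=cv2.resize(b,(400,333),interpolation=3);b=np.vstack([b,np.zeros((67,400,3),np.uint8)])
cv2.imwrite("pics/c1.png",np.hstack([a,b]))
E
```

```text
[-0.42655967  0.33123897  0.12582385]
```

View pics/c1.png

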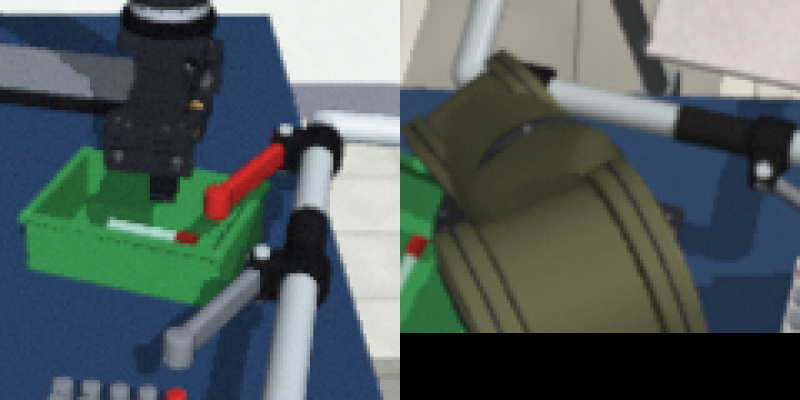

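The fingertips hang level with the lever, on the robot's side of it and clear of the basket. I'll approach now.

Call:
step_arm --steps '[[[-1.2, -0.4, 0], [0, 0, 0]], [[-1.4, 0, 0], [0, 0, 0]], [[-1, 0, 0], [0, 0, 0]], [[-0.5, 0, 0], [0, 0, 0]], [[-0.5, 0, 0], [0, 0, 0]], [[0, 0, 0], [0, 0, 0]]]'

```text
clock: 3.2
tool_pos: [0.5492, 0.1804, 0.1792]
eef_rot: [0.105, 0.994, -0.0, -0.001]
contact_force: [-4.4, -0.8, -1.6]
opening: 0.001
finger_force: 1.6
```

Call:
step_arm --steps '[[[-0.5, 0, 0], [0, 0, 0]], [[-0.6, 0, 0], [0, 0, 0]], [[-0.6, 0, 0], [0, 0, 0]], [[-0.6, 0, 0], [0, 0, 0]], [[-0.3, 0, 0], [0, 0, 0]], [[0, 0, 0], [0, 0, 0]]]'

```text
clock: 3.95
tool_pos: [0.5737, 0.1736, 0.1791]
eef_rot: [0.106, 0.994, -0.002, -0.002]
contact_force: [-7.5, -2.1, 2.3]
opening: 0.001
finger_force: 3.0
```

Call:
step_arm --steps '[[[-0.3, 0, 0], [0, 0, 0]], [[-0.1, 0, 0], [0, 0, 0]], [[0, 0, 0], [0, 0, 0]]]'

```text
clock: 4.32
tool_pos: [0.5772, 0.1724, 0.1791]
eef_rot: [0.106, 0.994, -0.002, -0.002]
contact_force: [-8.2, -2.6, 1.1]
opening: 0.003
finger_force: 3.3
```

Call:
step_arm --steps '[[[-0.2, 0, 0], [0, 0, 0]], [[0, 0, 0], [0, 0, 0]]]'

```text
clock: 4.58
tool_pos: [0.5791, 0.1719, 0.179]
eef_rot: [0.106, 0.994, -0.002, -0.002]
contact_force: [-6.0, -2.2, 2.5]
opening: 0.001
finger_force: 3.4
```

Call:
step_arm --steps '[[[-0.1, 0, 0], [0, 0, 0]], [[0, 0, 0], [0, 0, 0]]]'

```text
clock: 4.82
tool_pos: [0.5793, 0.1719, 0.179]
eef_rot: [0.106, 0.994, -0.002, -0.003]
contact_force: [-9.3, -3.6, 3.6]
opening: 0.003
finger_force: 4.2
```

Call:
step_arm --steps '[[[-0.1, 0, 0], [0, 0, 0]], [[0, 0, 0], [0, 0, 0]]]'

```text
clock: 5.08
tool_pos: [0.5794, 0.1719, 0.179]
eef_rot: [0.105, 0.994, -0.003, -0.004]
contact_force: [-11.2, -2.6, 4.2]
opening: 0.003
finger_force: 5.2
```

The tool has stopped advancing while the force rises, so this is the stop. I'll hold and check with a picture.

Call:
step_arm --steps '[[[-0.1, 0, 0], [0, 0, 0]], [[0, 0, 0], [0, 0, 0]], [[0, 0, 0], [0, 0, 0]], [[0, 0, 0], [0, 0, 0]], [[0, 0, 0], [0, 0, 0]], [[0, 0, 0], [0, 0, 0]]]'

```text
clock: 5.82
tool_pos: [0.5795, 0.1718, 0.179]
eef_rot: [0.105, 0.994, -0.003, -0.005]
contact_force: [-13.5, -2.2, 6.3]
opening: 0.001
finger_force: 6.2
```

```bash
python3 - <<'E'
from plant import sensors, vision
import cv2
s=sensors.get_state();print(s["contact_force"],s["tool_pos"])
a=vision.snapshot("side")["img"][100:200,300:420,::-1]
cv2.imwrite("pics/c2.png",cv2.resize(a,None,fx=5,fy=5,interpolation=3))
E
```

```text
[-13.47178949  -2.21005994   6.34008598] [0.57945928 0.17184942 0.17898206]
```

View pics/c2.png

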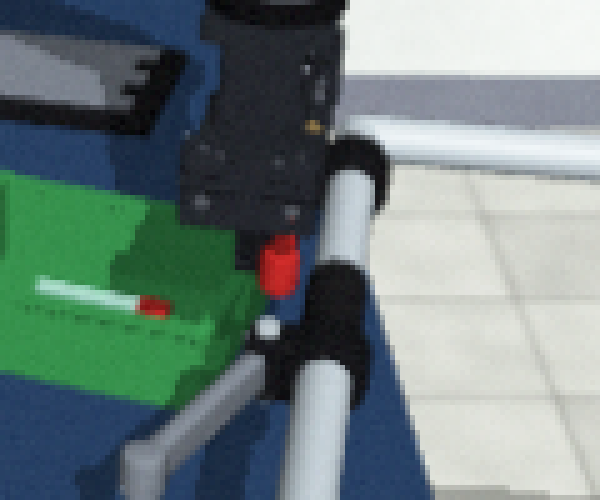

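```bash
python3 - <<'E'
from h import *
v=d["side"];M=R.from_quat(v["rotation"]).as_matrix()
n=np.array([.9814,-.192,0]);e=np.array([.192,.9814,0]);P=np.array([.613,.245,.178])
for t in(0,.3,.34,.36,.38):
    l=.4-t;k=P+.121*(-e*np.cos(l)-n*np.sin(l));c=M.T@(k-v["position"]);print(t,c[:2]/c[2]*v["fx"]+[v["cx"],v["cy"]])
E
```

```text
0 [339.80997445 151.5757145 ]
0.3 [352.37788737 154.36001987]
0.34 [354.15740444 154.59606788]
0.36 [355.05242351 154.70137625]
0.38 [355.95034588 154.79812176]
```

The knob has moved from column 340.4 to about 356. That fits 0.37–0.38 rad, so the lever is at its stop, parallel to the bar with air left. I'll hold it, then release.

Call:
step_arm --steps '[[[0, 0, 0], [0, 0, 0]], [[0, 0, 0], [0, 0, 0]], [[0, 0, 0], [0, 0, 0]], [[0, 0, 0], [0, 0, 0]], [[0, 0, 0], [0, 0, 0]], [[0, 0, 0], [0, 0, 0]], [[0, 0, 0], [0, 0, 0]], [[0, 0, 0], [0, 0, 0]], [[0, 0, 0], [0, 0, 0]], [[0, 0, 0], [0, 0, 0]]]'

```text
clock: 7.12
tool_pos: [0.5794, 0.1718, 0.179]
eef_rot: [0.105, 0.994, -0.003, -0.005]
contact_force: [-12.9, -2.7, 6.7]
opening: 0.006
finger_force: 6.2
```

Call:
step_arm --steps '[[[0.6, 0, 0], [0, 0, 0]], [[0.8, 0, 0], [0, 0, 0]], [[0.8, 0, 0], [0, 0, 0]], [[0.8, 0, 0], [0, 0, 0]], [[0.8, 0, 0], [0, 0, 0]], [[1, 0, 0], [0, 0, 0]], [[1.4, 0, 0], [0, 0, 0]], [[1.4, 0, 0], [0, 0, 0]], [[1, 0, 0], [0, 0, 0]], [[0, 0, 0], [0, 0, 0]], [[0, 0, 0], [0, 0, 0]], [[0, 0, 0], [0, 0, 0]]]'

```text
clock: 8.62
tool_pos: [0.5007, 0.1912, 0.1797]
eef_rot: [0.106, 0.994, 0.0, 0.0]
contact_force: [-0.1, 0.2, 0.6]
opening: 0.005
finger_force: 0.0
```

Call:
step_arm --steps '[[[0, 0, -2], [0, 0, 0]], [[0, 0, -3], [0, 0, 0]], [[0, 0, -3], [0, 0, 0]], [[0, 0, -2], [0, 0, 0]], [[0, 0, 0], [0, 0, 0]], [[0, 0, 0], [0, 0, 0]]]'

```text
clock: 9.38
tool_pos: [0.4999, 0.1909, 0.2789]
eef_rot: [0.106, 0.994, -0.0, -0.001]
contact_force: [0.1, 0.2, -0.2]
opening: 0.004
finger_force: 0.0
```

```bash
python3 - <<'E'
from plant import sensors, vision
import cv2
s=sensors.get_state();print(s["contact_force"],s["tool_pos"])
cv2.imwrite("pics/c3.png",vision.snapshot("side")["img"][:,:,::-1])
E
```

```text
[ 0.14731515  0.20752298 -0.15974306] [0.49987194 0.19090942 0.27886894]
```

View pics/c3.png

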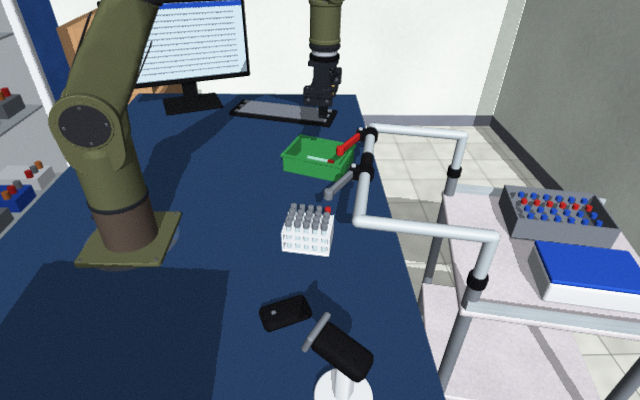

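The red lever is back out with its knob at (340,151), as at the start. The desk things haven't moved and the gripper is clear, so I'm handing in.

```bash
python3 -c "
from plant import finish_job
print(finish_job())"
```

```text
the job is handed in; nothing more can be done
None
```

I pressed the red brake lever in to its stop with closed fingers (about 13 N), held it there for about two seconds and let it spring fully back out; the arm is clear, the grey lever and desk things look unmoved, and the job is handed in (no verdict was returned).

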